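# Sort the leftovers on the carving bench into three trays

## Robot

A 7-joint arm with a two-finger parallel gripper is mounted at the origin on a cart in front of the work surface, level with it; the furniture and walls round the work are solid. World frame = base frame: x ahead of the robot, y to its left, z up, the work surface at z = 0. Lengths are in m, angles in rad, forces in N, time in s.
With the tool pointing down it reaches from about 0.4 to 0.85 m from the base axis. Payload 4.4 kg.
Tool frame: the origin (TCP) lies between the finger pads; the fingertips stand 19 mm ahead of it and the grasp point (between the pads) is the TCP; z points along the fingers, y is the line along which they close (so a half turn about z gives the same grasp; the last joint's range is limited). The gripper opens to 94 mm and grips with 3 to 60 N. Pads are 16 mm wide; open, the fingers measure 119 mm over their backs; the gripper's body (75 mm by 177 mm) begins 78 mm behind the grasp point.
Start: joints at [1.14, 0.628, 0.038, 1.517, -0.027, 0.996, -0.02], TCP at [0.232, -0.607, 0.224] pointing down, gripper open.
Joint ranges: [-3.06, 3.06], [-0.37, 2.12], [-1.25, 1.32], [0.18, 2.47], [-1.1, 4.24], [0.23, 1.98], [-2.94, 2.94]. Speed limits (rad/s): [2.57, 2.57, 3.14, 3.14, 3.14, 3.14, 3.14].

## Interface

Orientations are given as a unit quaternion [x, y, z, w].
In Python, from rig import * gives the robot as it stands.
- The arm moves only by the tool play_rows, never from a script. Its argument "commands" is a list of rows, each an object of numbers: "wx", "wy", "wz": the turn, a rotation vector about the tool's x, y, z in units of 6 degrees (1.0 is 6 degrees); "tx", "ty", "tz": the shift along the tool's x, y, z in m; "grip": the opening, from 0 (shut) to 1 (fully open). A call has 1 to 12 rows; each row is the pose to reach, as a shift and turn from the pose commanded when the call began, along the tool's axes at that moment; what a row does not reach only later rows make up. A row lasts 1/8 s, in which the tool goes at most 62.5 mm and 10.7 degrees, less where a joint would pass 70% of its speed; a pose out of reach is approached as far as the arm can. A call with a gripper value outside its range is refused whole. The fingers move at their own pace and stop on an object; "squeeze" is the grip in N (left out, the last holds). Time passes only in rows, so rows that repeat a pose let the fingers close. It gives the time, the measured TCP pose, the force, the opening and the grip force at its end, in the units of the state.
- observe(): the state, without advancing time (a new reading comes with each control period).
- snapshot(name): name is "scene" or "side" or "wrist"; returns a dict with "color" (384x512x3 uint8, blue, green, red), "fx", "fy", "cx", "cy" (pixels), "pose" (4x4, takes a point from camera to world coordinates); the wrist camera has in their place "hand_eye" (4x4, takes a point from camera to tool coordinates, whose origin is the TCP and whose axes are the flange's). Camera axes: x right, y up, looking along -z (the intrinsics and any distortion apply to the point x, -y, -z); pixel columns grow to the right and rows downward; lengths in m; the calibration is good to about 2 mm. A picture is of the moment at which its call begins: read the wrist's pose just before it. There is no depth.
- close_job(): hands the job in; it is judged then, once.
The state is a dict: "time": time; "joint_positions": joint angles; "joint_velocities": joint speeds; "effort": joint torques, N m; "tcp_pos": TCP position; "tcp_rot": TCP orientation; "force": force on the tool from outside, world axes, zero at the start; "moment": the same for the moment, N m; "width": opening from 0.0 (shut) to 1.0 (fully open); "gripper_force": force on a finger pad.
Only numpy, scipy, OpenCV 4.12 (cv2) and the standard library are available. Lean on these libraries where they do the work, as an engineer would, in place of code of your own. Each camera call takes 0.05 s, during which the arm holds its last target. There are 200 camera calls.

## Task

Clear up the bench before carving starts: put the two hardwood offcuts in the pale wood tray, the drawer fittings (the white knob and the brass pull) in the grey tray, and the red-handled pliers in the blue tray. Set each down rather than dropping it, resting on the floor of its tray with the same side up as now, nothing stacked or propped on a rim. Leave the wax tin where it stands.

Things in the scene. Friction and masses are not known exactly. Their poses are not given: they have to be found in the camera images.
- dark_offcut_centre (a point): dark brown hardwood offcut, a block 38 (x) by 60 (y) by 30 high; the point is its centre, 15 above what it lies on; z up. Lies on the table. (mm)
- tan_offcut_centre (a point): reddish-tan hardwood offcut, a block 34 (x) by 70 (y) by 18 high; the point is its centre, 9 above what it lies on; z up. Lies on the table. (mm)
- white_knob_centre (a point): white plastic drawer knob, round, 30 in diameter and 27 high, standing upright on the table (z is its axis, up); the point is its centre, 13.5 above its foot; it may be gripped across its diameter at any yaw. (mm)
- brass_pull_centre (a point): brass drawer pull standing on its two feet: a round bar 12 thick and 102 long along y, its axis 28 above what it stands on, carried by two posts 11 thick at y = +36 and -36 with round flanges 23 wide at the foot; 34 high in all; the point is its centre, 17 above what it stands on; z up. Grip the bar from above at its middle, across x. (mm)
- pliers_centre (a point): pliers with red sleeves on the handles, lying flat: 54 (x) by 158 (y) by about 14 high (the solid part is the lowest 12), jaws towards -y, handles towards +y; the point is the middle of that outline, 6 above what they lie on; z up. They can be gripped from above across x over the jaws and the joint, 28 wide 25 from the point towards the jaws. (mm)
- wax_tin_centre (a point): round red and grey tin of wax, 86 in diameter and 41 high, loose; it stands among the things and is to be left where it is. The point is its centre, 20 above the table; z up. (mm)
- wood_tray_floor (a point): Pale wood open tray, fixed to the table, 127 (x) by 192 (y) by 28 high outside, walls and floor 6 thick, so 115 by 180 by 22 deep inside; a brass label frame is on the outside of its -x long side. The point is the centre of the inner floor, 6 above the table; x across the tray, y along it, z up. The three trays are alike in shape. (mm)
- grey_tray_floor (a point): Grey plastic open tray, fixed to the table, 127 (x) by 192 (y) by 28 high outside, walls and floor 6 thick, so 115 by 180 by 22 deep inside; a brass label frame is on the outside of its -x long side. The point is the centre of the inner floor, 6 above the table; x across the tray, y along it, z up. The three trays are alike in shape. (mm)
- blue_tray_floor (a point): Blue painted open tray, fixed to the table, 127 (x) by 192 (y) by 28 high outside, walls and floor 6 thick, so 115 by 180 by 22 deep inside; a brass label frame is on the outside of its -x long side. The point is the centre of the inner floor, 6 above the table; x across the tray, y along it, z up. The three trays are alike in shape. (mm)

How it is judged:
At the end, for the whole second after the job is handed in: Offcuts in the pale wood tray, knob and pull in the grey, pliers in the blue: each centre within 55 mm (across) and 85 mm (along) of the tray's, within 6 mm of its resting height on the floor, tilt < 0.2 rad, at rest (< 0.02 m/s); the wax tin upright, within 30 mm of where it stood (x of dark_offcut_centre in the frame of wood_tray_floor between -0.055 and 0.055 m and y of dark_offcut_centre in the frame of wood_tray_floor between -0.085 and 0.085 m and z of dark_offcut_centre in the frame of wood_tray_floor between 0.009 and 0.021 m and angle between each of dark_offcut_centre, tan_offcut_centre, white_knob_centre, brass_pull_centre, pliers_centre, wax_tin_centre's own z axis and vertical below 0.2 rad and linear speed of each of dark_offcut, tan_offcut, white_knob, brass_pull, pliers below 0.02 m/s and x of tan_offcut_centre in the frame of wood_tray_floor between -0.055 and 0.055 m and y of tan_offcut_centre in the frame of wood_tray_floor between -0.085 and 0.085 m and z of tan_offcut_centre in the frame of wood_tray_floor between 0.003 and 0.015 m and x of white_knob_centre in the frame of grey_tray_floor between -0.055 and 0.055 m and y of white_knob_centre in the frame of grey_tray_floor between -0.085 and 0.085 m and z of white_knob_centre in the frame of grey_tray_floor between 0.0075 and 0.0195 m and x of brass_pull_centre in the frame of grey_tray_floor between -0.055 and 0.055 m and y of brass_pull_centre in the frame of grey_tray_floor between -0.085 and 0.085 m and z of brass_pull_centre in the frame of grey_tray_floor between 0.011 and 0.023 m and x of pliers_centre in the frame of blue_tray_floor between -0.055 and 0.055 m and y of pliers_centre in the frame of blue_tray_floor between -0.085 and 0.085 m and z of pliers_centre in the frame of blue_tray_floor between 0.0005 and 0.0125 m and distance of wax_tin_centre from where it was at the start of the episode below 0.03 m); the robot touches nothing.
It fails at once if a thing is dropped or thrown: it moves faster than 0.9 m/s with no finger on it ((linear speed of dark_offcut above 0.9 m/s and contact force between dark_offcut and the fingers below 0.05 N) or (linear speed of tan_offcut above 0.9 m/s and contact force between tan_offcut and the fingers below 0.05 N) or (linear speed of white_knob above 0.9 m/s and contact force between white_knob and the fingers below 0.05 N) or (linear speed of brass_pull above 0.9 m/s and contact force between brass_pull and the fingers below 0.05 N) or (linear speed of pliers above 0.9 m/s and contact force between pliers and the fingers below 0.05 N)).
It fails at once if the wax tin is pushed more than 30 mm away or tipped over (distance of wax_tin_centre from where it was at the start of the episode above 0.03 m or angle between wax_tin_centre's own z axis and vertical above 0.3 rad).
It also fails if it takes over 109 s, if anything falls off the work surface, if the arm or the gripper's body presses on something with over 40 N, if the wrist force passes 120 N, or if a joint passes its speed limit or range.

## Working session

There is one attempt and no reset: what is moved stays moved. The work goes in short steps, Python scripts to look and compute and a tool call to move; the robot and the scene stay as the last step left them, time stands still between calls to the robot, and variables do not carry over. Pictures are saved under pics/ and viewed, at most 15 in all, crops included, and the job is handed in when it is done.

Besides the shell and the picture viewer there is one more tool, called as a command line: name --argument value ..., lists and objects as JSON in quotes. play_rows: Moves the arm, as the interface text tells. Its arguments: {"type":"object","properties":{"commands":{"type":"array"},"squeeze":{"type":"number"}},"required":["commands"]}

```bash
mkdir -p pics; ls
python3 - <<'E'
from rig import *
import cv2, numpy as np
s=observe(); print(s)
for n in ["scene","side"]:
    c=snapshot(n); cv2.imwrite(f"pics/{n}0.png",c["color"]); print(n,{k:(np.round(v,4).tolist() if k!="color" else 0) for k,v in c.items()})
E
```

```text
pics
{'time': 0.0, 'joint_positions': array([ 1.14020287,  0.62931824,  0.03841347,  1.51835076, -0.02697356,
        0.99632801, -0.01999847]), 'joint_velocities': array([ 0.00031637, -0.00049174, -0.0002723 , -0.00127004, -0.00094778,
       -0.00040538,  0.00054368]), 'effort': array([-6.17439528e-04, -5.49718273e+01,  1.14344135e+00, -1.86629623e+01,
       -5.21395484e-02,  2.37574795e-02,  1.92494226e-04]), 'tcp_pos': array([ 0.23170021, -0.60662031,  0.22357719]), 'tcp_rot': array([ 9.83407775e-01,  1.81406334e-01, -1.85283537e-04, -9.25195152e-04]), 'force': array([0.0368406 , 0.21426219, 0.00325004]), 'moment': array([-0.03232458,  0.01809629, -0.02570731]), 'gripper_force': 0.0, 'width': 1.0014413199662577}
scene {'color': 0, 'fx': 452.8052, 'fy': 452.8052, 'cx': 257.6088, 'cy': 187.8921, 'pose': [[-0.856, 0.2089, -0.4729, 0.0242], [-0.5168, -0.3721, 0.771, 0.8415], [-0.0149, 0.9044, 0.4265, 0.5404], [0.0, 0.0, 0.0, 1.0]]}
side {'color': 0, 'fx': 418.5088, 'fy': 418.5088, 'cx': 255.6561, 'cy': 190.7192, 'pose': [[-0.9974, 0.0531, -0.0497, 0.478], [-0.0721, -0.6321, 0.7715, 0.7542], [0.0096, 0.773, 0.6343, 0.688], [0.0, 0.0, 0.0, 1.0]]}
```

View pics/scene0.png

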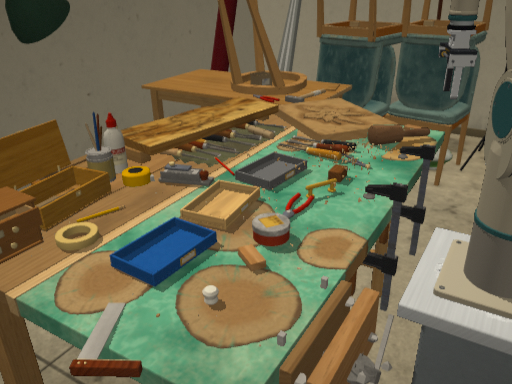

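View pics/side0.png

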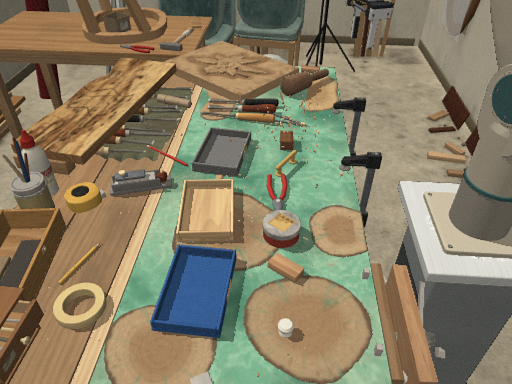

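The side view shows, by pixel, the knob (285,327), tan block (287,265), tin (281,228), pliers (~277,190), pull (~286,160) and dark block (286,141). The trays are blue (195,290), wood (206,210) and grey (222,150). Next: rough positions, plus magnified crops.

```bash
cat > h.py <<'E'
from rig import *
import cv2, numpy as np
from scipy.spatial.transform import Rotation as R
def cam(n):
    s=observe(); c=snapshot(n)
    if n=="wrist":
        T=np.eye(4); T[:3,:3]=R.from_quat(s["tcp_rot"]).as_matrix(); T[:3,3]=s["tcp_pos"]; c["pose"]=T@c["hand_eye"]
    return c
def ray(c,px,z):
    p=np.atleast_2d(px).astype(float)
    d=np.c_[(p[:,0]-c["cx"])/c["fx"],-(p[:,1]-c["cy"])/c["fy"],-np.ones(len(p))]@c["pose"][:3,:3].T
    o=c["pose"][:3,3]; return o+d*((np.asarray(z)-o[2])/d[:,2])[:,None]
E
python3 - <<'E'
from h import *
c=cam("side")
P=dict(knob=(285,320,.027),tan=(287,263,.018),tin=(281,218,.041),pliers=(278,190,.006),pull=(286,160,.028),dark=(286,134,.03),blue=(197,283,.006),wood=(207,207,.006),grey=(222,149,.006))
for k,v in P.items(): print(k,ray(c,v[:2],[v[2]])[0].round(3))
im=c["color"]
a=cv2.resize(im[115:235,180:320],None,fx=5,fy=5,interpolation=cv2.INTER_CUBIC); cv2.imwrite("pics/s1.png",a)
w=cam("wrist"); print({k:(np.round(v,4).tolist() if k!="color" else 0) for k,v in w.items()})
E
```

```text
knob [0.45  0.314 0.027]
tan [0.448 0.171 0.018]
tin [0.465 0.059 0.041]
pliers [ 0.474 -0.083  0.006]
pull [ 0.457 -0.187  0.028]
dark [ 0.459 -0.319  0.03 ]
blue [0.628 0.228 0.006]
wood [ 0.646 -0.003  0.006]
grey [ 0.643 -0.259  0.006]
{'color': 0, 'fx': 332.8411, 'fy': 332.8411, 'cx': 255.8176, 'cy': 193.8484, 'hand_eye': [[0.0, 0.961, 0.2764, 0.0807], [1.0, 0.0003, -0.001, 0.0004], [-0.0011, 0.2764, -0.961, -0.1606], [0.0, 0.0, 0.0, 1.0]], 'pose': [[0.3568, 0.8977, 0.2584, 0.3074], [-0.9342, 0.343, 0.0983, -0.5786], [-0.0004, -0.2764, 0.961, 0.3843], [0.0, 0.0, 0.0, 1.0]]}
```

View pics/s1.png

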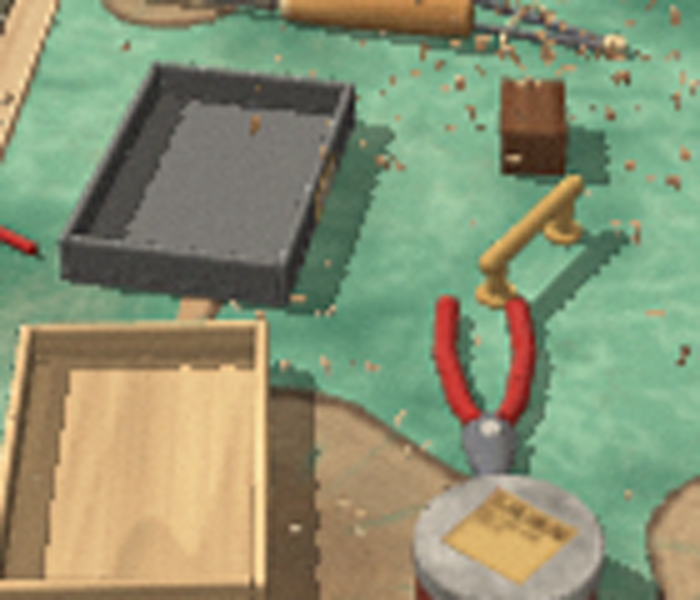

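The crop shows the pull standing obliquely near the handle ends, the pliers' jaws up against or behind the tin, and all trays roughly aligned with the world axes. Next: take the wrist camera overhead.

play_rows --commands '[{"tx":0.46,"ty":-0.45,"tz":-0.156,"wz":3.48},{"tx":0.46,"ty":-0.45,"tz":-0.156,"wz":3.48},{"tx":0.46,"ty":-0.45,"tz":-0.156,"wz":3.48},{"tx":0.46,"ty":-0.45,"tz":-0.156,"wz":3.48},{"tx":0.46,"ty":-0.45,"tz":-0.156,"wz":3.48},{"tx":0.46,"ty":-0.45,"tz":-0.156,"wz":3.48},{"tx":0.46,"ty":-0.45,"tz":-0.156,"wz":3.48},{"tx":0.46,"ty":-0.45,"tz":-0.156,"wz":3.48},{"tx":0.46,"ty":-0.45,"tz":-0.156,"wz":3.48},{"tx":0.46,"ty":-0.45,"tz":-0.156,"wz":3.48},{"tx":0.46,"ty":-0.45,"tz":-0.156,"wz":3.48},{"tx":0.46,"ty":-0.45,"tz":-0.156,"wz":3.48}]'

```text
invalid input
```

Run:
```python
from h import *
import pickle
s=observe(); print(s["time"],s["tcp_pos"],s["tcp_rot"],s["joint_positions"],s["joint_velocities"].round(2))
c=cam("wrist"); pickle.dump(c,open("w1.pkl","wb")); cv2.imwrite("pics/w1.png",cv2.resize(c["color"],(800,600),interpolation=cv2.INTER_CUBIC))
```

```text
0.2 [ 0.23178676 -0.60687777  0.2239427 ] [ 9.83411641e-01  1.81387004e-01 -1.07190449e-04 -5.37081995e-04] [ 1.14018176  0.62894582  0.03848915  1.51796688 -0.02699588  0.99629404
 -0.01999434] [-0. -0.  0. -0.  0. -0. -0.]
```

View pics/w1.png

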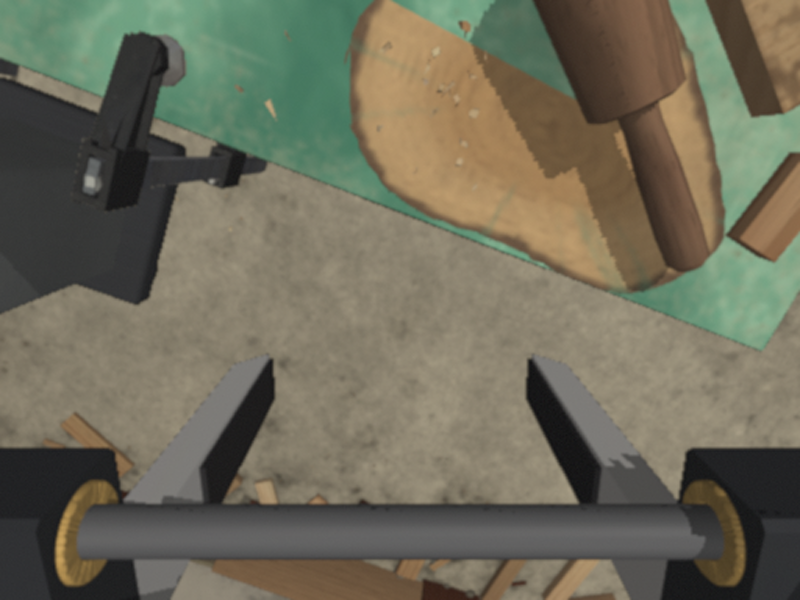

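The call was refused; the rows probably need every field. The wrist view shows table above, the fingers at rows 360–500, and nothing useful yet.

play_rows --commands '[{"wx":0,"wy":0,"wz":3.48,"tx":0.43,"ty":-0.36,"tz":-0.13,"grip":1},{"wx":0,"wy":0,"wz":3.48,"tx":0.43,"ty":-0.36,"tz":-0.13,"grip":1},{"wx":0,"wy":0,"wz":3.48,"tx":0.43,"ty":-0.36,"tz":-0.13,"grip":1},{"wx":0,"wy":0,"wz":3.48,"tx":0.43,"ty":-0.36,"tz":-0.13,"grip":1},{"wx":0,"wy":0,"wz":3.48,"tx":0.43,"ty":-0.36,"tz":-0.13,"grip":1},{"wx":0,"wy":0,"wz":3.48,"tx":0.43,"ty":-0.36,"tz":-0.13,"grip":1},{"wx":0,"wy":0,"wz":3.48,"tx":0.43,"ty":-0.36,"tz":-0.13,"grip":1},{"wx":0,"wy":0,"wz":3.48,"tx":0.43,"ty":-0.36,"tz":-0.13,"grip":1},{"wx":0,"wy":0,"wz":3.48,"tx":0.43,"ty":-0.36,"tz":-0.13,"grip":1},{"wx":0,"wy":0,"wz":3.48,"tx":0.43,"ty":-0.36,"tz":-0.13,"grip":1},{"wx":0,"wy":0,"wz":3.48,"tx":0.43,"ty":-0.36,"tz":-0.13,"grip":1},{"wx":0,"wy":0,"wz":3.48,"tx":0.43,"ty":-0.36,"tz":-0.13,"grip":1}]' --squeeze 25

```text
time: 1.75
tcp_pos: [0.504, -0.1197, 0.3541]
tcp_rot: [1.0, -0.001, -0.001, 0.0]
force: [0.2, -0.2, -0.7]
width: 1.001
gripper_force: 0.0
```

```bash
cat > look.py <<'E'
from h import *
import pickle,sys
s=observe(); print(s["time"],s["tcp_pos"].round(4),s["tcp_rot"].round(4),s["joint_positions"].round(2),abs(s["joint_velocities"]).max().round(3))
n=sys.argv[1]
c=cam("wrist"); pickle.dump(c,open(n+".pkl","wb")); cv2.imwrite(f"pics/{n}.png",cv2.resize(c["color"],(800,600),interpolation=cv2.INTER_CUBIC))
E
python3 look.py w2
```

```text
1.75 [ 0.504  -0.1197  0.3541] [ 1.0e+00 -1.4e-03 -7.0e-04  5.0e-04] [ 0.15  0.31  0.04  1.69 -0.01  1.14 -1.38] 0.008
```

View pics/w2.png

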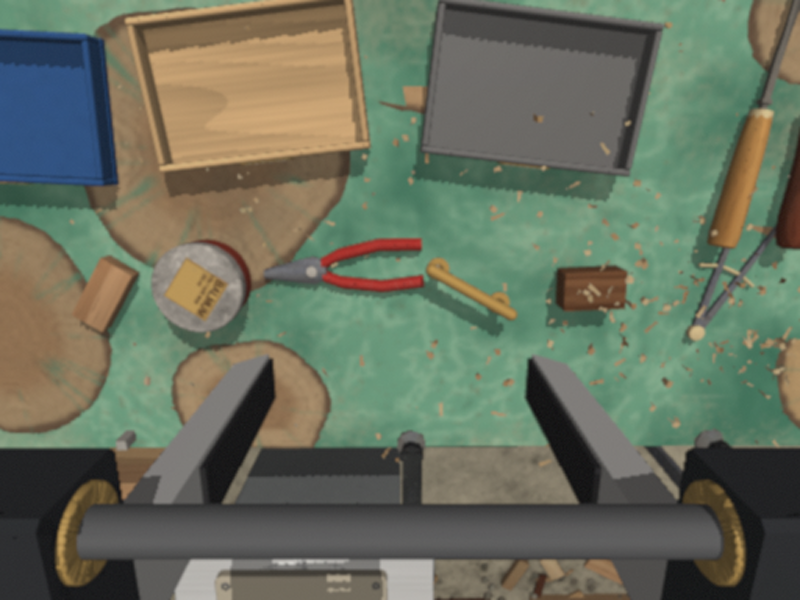

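Very clear view (800-px coordinates): dark block top (591,285), pull from (438,268) to (512,315), pliers from (266,273) to (422,262), tin (200,288), tan block (107,295). The tray corners for wood and grey are visible too. One more view further left covers the knob and the blue tray.

play_rows --commands '[{"wx":0,"wy":0,"wz":0,"tx":0,"ty":-0.33,"tz":0,"grip":1},{"wx":0,"wy":0,"wz":0,"tx":0,"ty":-0.33,"tz":0,"grip":1},{"wx":0,"wy":0,"wz":0,"tx":0,"ty":-0.33,"tz":0,"grip":1},{"wx":0,"wy":0,"wz":0,"tx":0,"ty":-0.33,"tz":0,"grip":1},{"wx":0,"wy":0,"wz":0,"tx":0,"ty":-0.33,"tz":0,"grip":1},{"wx":0,"wy":0,"wz":0,"tx":0,"ty":-0.33,"tz":0,"grip":1},{"wx":0,"wy":0,"wz":0,"tx":0,"ty":-0.33,"tz":0,"grip":1},{"wx":0,"wy":0,"wz":0,"tx":0,"ty":-0.33,"tz":0,"grip":1}]'

```text
time: 2.8
tcp_pos: [0.5057, 0.2093, 0.3544]
tcp_rot: [1.0, -0.002, -0.0, 0.001]
force: [0.4, -0.6, -0.0]
width: 0.999
gripper_force: 0.0
```

```bash
python3 look.py w3
```

```text
2.8 [0.5057 0.2093 0.3544] [ 1.e+00 -2.e-03 -0.e+00  9.e-04] [-0.38  0.36 -0.1   1.61  0.04  1.17 -2.06] 0.006
```

View pics/w3.png

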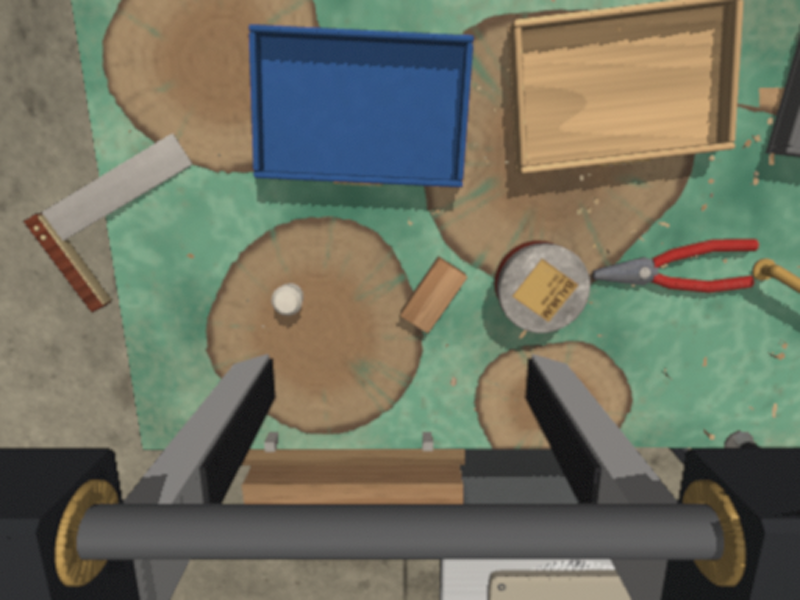

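This view shows the knob at (288,298), tan block (434,293), tin (543,287), blue tray corners (250,27), (473,37), (461,186), (255,178), and the wood tray corners (514,22), (742,0), (736,146), (521,172). One magnified mosaic will let me pick exact points.

Run:
```python
from h import *
import pickle
A=pickle.load(open("w2.pkl","rb"))["color"]; B=pickle.load(open("w3.pkl","rb"))["color"]
# crops (img,x0,y0) 66x50 px at 4x -> 264x200 ; 
L=[(A,345,160),(A,267,155),(A,215,145),(A,160,145),(B,165,165),(B,248,160),(B,312,145),(B,365,145),(B,430,140)]
rows=[np.hstack([cv2.resize(i[y:y+50,x:x+66],(264,200),interpolation=cv2.INTER_CUBIC) for i,x,y in L[k:k+3]]) for k in (0,3,6)]
cv2.imwrite("pics/mos.png",np.vstack(rows))
```

```text
(no output)
```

View pics/mos.png

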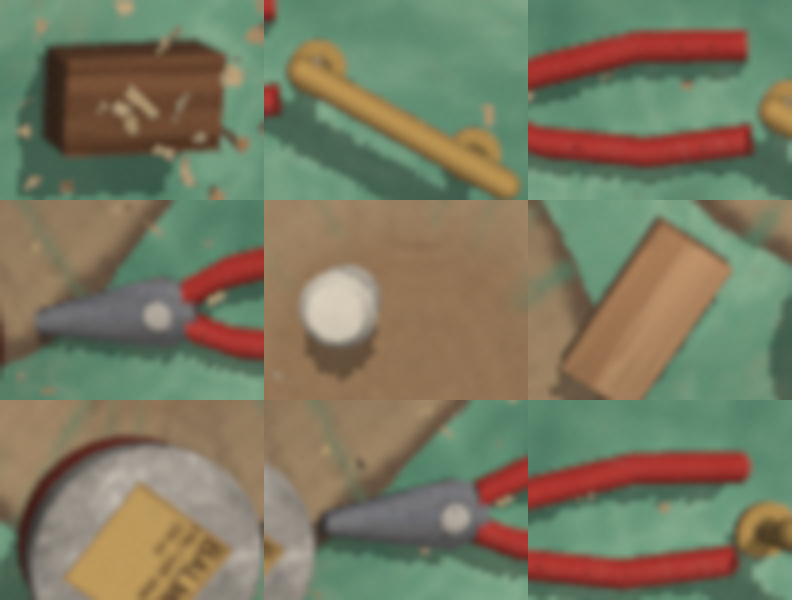

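```bash
cat > meas.py <<'E'
from h import *
import pickle
A=pickle.load(open("w2.pkl","rb")); B=pickle.load(open("w3.pkl","rb"))
m=lambda x0,y0,*p: [(x0+u/4-.375,y0+v/4-.375) for u,v in p]
e=lambda *p: [(u*.64-.2,v*.64-.2) for u,v in p]
def show(n,c,px,z,seg=True):
    W=ray(c,px,z*np.ones(len(px)))[:,:2]
    d=np.roll(W,-1,0)-W
    print(n,"mean",W.mean(0).round(4),"pts",W.round(3).tolist(),"len",np.hypot(*d.T).round(3),"ang",np.degrees(np.arctan2(d[:,1],d[:,0])).round(1))
show("dark",A,m(345,160,(64,66),(222,55),(222,150),(66,156)),.03)
show("pull",A,m(267,155,(22,65),(256,188)),.028)
show("plA tip,h1,h2",A,m(215,145,(-183,122),(219,45),(223,138)),.007)
show("plB",B,m(365,145,(60,125),(480,47),(467,140)),.007)
show("rivA",A,m(160,145,(157,116)),.013); show("rivB",B,m(365,145,(191,118)),.013)
show("knob",B,m(165,165,(74,108)),.027)
show("tan",B,m(248,160,(132,18),(202,68),(104,218),(34,168)),.018)
show("tinA",A,e((200,290)),.041); show("tinB",B,e((543,289)),.041)
show("grey",A,e((440,0),(662,25),(632,173),(423,152)),.028)
show("blue",B,e((250,27),(473,37),(461,186),(255,178)),.028)
show("woodB",B,e((514,22),(742,0),(736,146),(521,172)),.028)
show("woodA",A,e((129,20),(350,0),(369,147),(162,170)),.028)
E
python3 meas.py
```

```text
dark mean [ 0.4562 -0.3086] pts [[0.472, -0.277], [0.476, -0.336], [0.439, -0.34], [0.437, -0.281]] len [0.059 0.037 0.059 0.035] ang [ -86.1 -173.3   92.1    6.1]
pull mean [ 0.456  -0.1902] pts [[0.48, -0.145], [0.432, -0.235]] len [0.102 0.102] ang [-118.2   61.8]
plA tip,h1,h2 mean [ 0.4771 -0.0902] pts [[0.469, 0.015], [0.499, -0.142], [0.463, -0.144]] len [0.159 0.037 0.159] ang [ -79.2 -177.1   87.5]
plB mean [ 0.4768 -0.0925] pts [[0.469, 0.014], [0.499, -0.145], [0.462, -0.147]] len [0.162 0.037 0.161] ang [ -79.3 -177.3   87.6]
rivA mean [ 0.4731 -0.0331] pts [[0.473, -0.033]] len [0.] ang [0.]
rivB mean [ 0.473 -0.034] pts [[0.473, -0.034]] len [0.] ang [0.]
knob mean [0.4505 0.3186] pts [[0.45, 0.319]] len [0.] ang [0.]
tan mean [0.4508 0.1752] pts [[0.491, 0.17], [0.471, 0.143], [0.41, 0.18], [0.431, 0.208]] len [0.033 0.071 0.035 0.07 ] ang [-125.8  148.7   52.9  -32.2]
tinA mean [0.462  0.0673] pts [[0.462, 0.067]] len [0.] ang [0.]
tinB mean [0.4637 0.0734] pts [[0.464, 0.073]] len [0.] ang [0.]
grey mean [ 0.6372 -0.2427] pts [[0.708, -0.155], [0.688, -0.343], [0.567, -0.332], [0.586, -0.142]] len [0.189 0.122 0.191 0.122] ang [-95.9 175.   84.3  -6.1]
blue mean [0.6239 0.2425] pts [[0.69, 0.334], [0.682, 0.145], [0.558, 0.152], [0.566, 0.34]] len [0.189 0.124 0.188 0.124] ang [-92.5 176.9  87.6  -2.7]
woodB mean [0.6411 0.0088] pts [[0.693, 0.111], [0.709, -0.079], [0.592, -0.094], [0.57, 0.098]] len [0.19  0.118 0.193 0.124] ang [ -85.2 -172.5   96.5    6.2]
woodA mean [0.6406 0.007 ] pts [[0.693, 0.106], [0.708, -0.08], [0.59, -0.093], [0.571, 0.095]] len [0.187 0.118 0.189 0.123] ang [ -85.5 -173.4   95.9    5.5]
```

All lengths agree with the given sizes (pull 102, pliers 159, blocks 59×36 and 70×34, trays about 190×123), and both views agree. Next is a helper that turns world waypoints into row numbers.

```bash
cat > go.py <<'E'
from h import *
import sys
s=observe(); r=R.from_quat(s["tcp_rot"]); X=r.as_matrix()[:,0]
print("t",round(s["time"],2),"pos",s["tcp_pos"].round(4),"yaw",np.degrees(np.arctan2(X[1],X[0])).round(1),"w",s["width"].round(3),"gf",round(float(s["gripper_force"]),1),"j7",s["joint_positions"][6].round(2))
for a in sys.argv[1:]:
    x,y,z,q=map(float,a.split(","))
    g=R.from_euler("z",q,degrees=True)*R.from_quat([1,0,0,0])
    t=r.inv().apply(np.array([x,y,z])-s["tcp_pos"]); w=(r.inv()*g).as_rotvec(degrees=True)/6
    print(a,"tx %.4f ty %.4f tz %.4f  wx %.3f wy %.3f wz %.3f"%(*t,*w),"rows>=%d"%np.ceil(max(np.linalg.norm(t)/.0625,np.linalg.norm(w)*6/10.7)))
E
python3 go.py .4505,.3186,.12,84
```

```text
Traceback (most recent call last):
  File "go.py", line 4, in <module>
    print("t",round(s["time"],2),"pos",s["tcp_pos"].round(4),"yaw",np.degrees(np.arctan2(X[1],X[0])).round(1),"w",s["width"].round(3),"gf",round(float(s["gripper_force"]),1),"j7",s["joint_positions"][6].round(2))
                                                                                                                  ^^^^^^^^^^^^^^^^
AttributeError: 'float' object has no attribute 'round'
```

```bash
sed -i 's/s\["width"\].round(3)/round(s["width"],3)/' go.py; python3 go.py .4505,.3186,.12,84
```

```text
t 2.85 pos [0.5057 0.2094 0.3545] yaw -0.2 w 0.998 gf 0.0 j7 -2.06
.4505,.3186,.12,84 tx -0.0557 ty -0.1093 tz 0.2343  wx 0.013 wy 0.009 wz -14.039 rows>=8
```

play_rows --commands '[{"wx":0,"wy":0,"wz":-14.04,"tx":-0.056,"ty":-0.109,"tz":0.15,"grip":1},{"wx":0,"wy":0,"wz":-14.04,"tx":-0.056,"ty":-0.109,"tz":0.15,"grip":1},{"wx":0,"wy":0,"wz":-14.04,"tx":-0.056,"ty":-0.109,"tz":0.234,"grip":1},{"wx":0,"wy":0,"wz":-14.04,"tx":-0.056,"ty":-0.109,"tz":0.234,"grip":1},{"wx":0,"wy":0,"wz":-14.04,"tx":-0.056,"ty":-0.109,"tz":0.234,"grip":1},{"wx":0,"wy":0,"wz":-14.04,"tx":-0.056,"ty":-0.109,"tz":0.234,"grip":1},{"wx":0,"wy":0,"wz":-14.04,"tx":-0.056,"ty":-0.109,"tz":0.234,"grip":1},{"wx":0,"wy":0,"wz":-14.04,"tx":-0.056,"ty":-0.109,"tz":0.234,"grip":1},{"wx":0,"wy":0,"wz":-14.04,"tx":-0.056,"ty":-0.109,"tz":0.234,"grip":1},{"wx":0,"wy":0,"wz":-14.04,"tx":-0.056,"ty":-0.109,"tz":0.234,"grip":1},{"wx":0,"wy":0,"wz":-14.04,"tx":-0.056,"ty":-0.109,"tz":0.234,"grip":1}]'

```text
time: 4.22
tcp_pos: [0.4493, 0.3211, 0.1206]
tcp_rot: [0.742, 0.67, 0.0, 0.0]
force: [0.1, -0.2, -0.5]
width: 1.0
gripper_force: 0.0
```

```bash
python3 go.py .4505,.3186,.022,84 .4505,.3186,.13,84
```

```text
t 4.22 pos [0.4493 0.3211 0.1206] yaw 84.1 w 1.0 gf 0.0 j7 -1.19
.4505,.3186,.022,84 tx -0.0024 ty 0.0013 tz 0.0986  wx 0.005 wy 0.002 wz 0.024 rows>=2
.4505,.3186,.13,84 tx -0.0024 ty 0.0014 tz -0.0094  wx 0.005 wy 0.002 wz 0.024 rows>=1
```

play_rows --commands '[{"wx":0,"wy":0,"wz":0,"tx":-0.002,"ty":0.001,"tz":0.05,"grip":1},{"wx":0,"wy":0,"wz":0,"tx":-0.002,"ty":0.001,"tz":0.085,"grip":1},{"wx":0,"wy":0,"wz":0,"tx":-0.002,"ty":0.001,"tz":0.098,"grip":1},{"wx":0,"wy":0,"wz":0,"tx":-0.002,"ty":0.001,"tz":0.098,"grip":1},{"wx":0,"wy":0,"wz":0,"tx":-0.002,"ty":0.001,"tz":0.098,"grip":0},{"wx":0,"wy":0,"wz":0,"tx":-0.002,"ty":0.001,"tz":0.098,"grip":0},{"wx":0,"wy":0,"wz":0,"tx":-0.002,"ty":0.001,"tz":0.098,"grip":0},{"wx":0,"wy":0,"wz":0,"tx":-0.002,"ty":0.001,"tz":0.098,"grip":0},{"wx":0,"wy":0,"wz":0,"tx":-0.002,"ty":0.001,"tz":0.098,"grip":0},{"wx":0,"wy":0,"wz":0,"tx":-0.002,"ty":0.001,"tz":0.098,"grip":0},{"wx":0,"wy":0,"wz":0,"tx":-0.002,"ty":0.001,"tz":0.098,"grip":0}]' --squeeze 25

```text
time: 5.6
tcp_pos: [0.4498, 0.3194, 0.0224]
tcp_rot: [0.742, 0.671, -0.0, 0.0]
force: [0.0, -0.2, 0.6]
width: 0.304
gripper_force: 25.1
```

```bash
python3 go.py .4505,.3186,.13,84 .643,-.183,.13,84 .643,-.183,.07,84
```

```text
t 5.6 pos [0.4498 0.3194 0.0224] yaw 84.3 w 0.304 gf 25.1 j7 -1.28
.4505,.3186,.13,84 tx -0.0007 ty 0.0007 tz -0.1076  wx -0.000 wy 0.000 wz 0.044 rows>=2
.643,-.183,.13,84 tx -0.4806 ty 0.2424 tz -0.1075  wx -0.000 wy 0.000 wz 0.044 rows>=9
.643,-.183,.07,84 tx -0.4806 ty 0.2424 tz -0.0475  wx -0.000 wy 0.000 wz 0.044 rows>=9
```

play_rows --commands '[{"wx":0,"wy":0,"wz":0,"tx":0,"ty":0,"tz":-0.03,"grip":0},{"wx":0,"wy":0,"wz":0,"tx":0,"ty":0,"tz":-0.08,"grip":0},{"wx":0,"wy":0,"wz":0,"tx":-0.04,"ty":0.02,"tz":-0.11,"grip":0},{"wx":0,"wy":0,"wz":0,"tx":-0.48,"ty":0.242,"tz":-0.11,"grip":0},{"wx":0,"wy":0,"wz":0,"tx":-0.48,"ty":0.242,"tz":-0.11,"grip":0},{"wx":0,"wy":0,"wz":0,"tx":-0.48,"ty":0.242,"tz":-0.11,"grip":0},{"wx":0,"wy":0,"wz":0,"tx":-0.48,"ty":0.242,"tz":-0.11,"grip":0},{"wx":0,"wy":0,"wz":0,"tx":-0.48,"ty":0.242,"tz":-0.11,"grip":0},{"wx":0,"wy":0,"wz":0,"tx":-0.48,"ty":0.242,"tz":-0.11,"grip":0},{"wx":0,"wy":0,"wz":0,"tx":-0.48,"ty":0.242,"tz":-0.11,"grip":0},{"wx":0,"wy":0,"wz":0,"tx":-0.48,"ty":0.242,"tz":-0.11,"grip":0},{"wx":0,"wy":0,"wz":0,"tx":-0.48,"ty":0.242,"tz":-0.11,"grip":0}]'

```text
time: 7.1
tcp_pos: [0.6426, -0.1896, 0.1315]
tcp_rot: [0.745, 0.667, -0.001, 0.001]
force: [-0.8, 0.1, -0.7]
width: 0.296
gripper_force: 25.0
```

```bash
python3 go.py .643,-.183,.03,84 .643,-.183,.13,84
```

```text
t 7.1 pos [ 0.6426 -0.1896  0.1315] yaw 83.7 w 0.296 gf 25.0 j7 -0.25
.643,-.183,.03,84 tx 0.0070 ty -0.0003 tz 0.1014  wx 0.002 wy 0.032 wz -0.043 rows>=2
.643,-.183,.13,84 tx 0.0066 ty -0.0003 tz 0.0014  wx 0.002 wy 0.032 wz -0.043 rows>=1
```

play_rows --commands '[{"wx":0,"wy":0,"wz":0,"tx":0.006,"ty":0,"tz":0.04,"grip":0},{"wx":0,"wy":0,"wz":0,"tx":0.006,"ty":0,"tz":0.075,"grip":0},{"wx":0,"wy":0,"wz":0,"tx":0.006,"ty":0,"tz":0.09,"grip":0},{"wx":0,"wy":0,"wz":0,"tx":0.006,"ty":0,"tz":0.095,"grip":0},{"wx":0,"wy":0,"wz":0,"tx":0.006,"ty":0,"tz":0.1,"grip":0},{"wx":0,"wy":0,"wz":0,"tx":0.006,"ty":0,"tz":0.102,"grip":0},{"wx":0,"wy":0,"wz":0,"tx":0.006,"ty":0,"tz":0.102,"grip":0},{"wx":0,"wy":0,"wz":0,"tx":0.006,"ty":0,"tz":0.102,"grip":0}]'

```text
time: 8.1
tcp_pos: [0.6435, -0.1766, 0.031]
tcp_rot: [0.742, 0.671, 0.0, 0.0]
force: [-0.4, -0.1, 0.8]
width: 0.298
gripper_force: 25.0
```

```bash
python3 go.py .643,-.183,.0285,84 .643,-.183,.13,84 .456,-.1902,.13,61.8 .456,-.1902,.08,61.8
```

```text
t 8.1 pos [ 0.6435 -0.1766  0.031 ] yaw 84.2 w 0.298 gf 25.0 j7 -0.32
.643,-.183,.0285,84 tx -0.0064 ty 0.0001 tz 0.0025  wx 0.008 wy 0.001 wz 0.041 rows>=1
.643,-.183,.13,84 tx -0.0064 ty 0.0002 tz -0.0990  wx 0.008 wy 0.001 wz 0.041 rows>=2
.456,-.1902,.13,61.8 tx -0.0323 ty -0.1852 tz -0.0991  wx 0.008 wy -0.000 wz 3.741 rows>=4
.456,-.1902,.08,61.8 tx -0.0323 ty -0.1852 tz -0.0491  wx 0.008 wy -0.000 wz 3.741 rows>=4
```

play_rows --commands '[{"wx":0,"wy":0,"wz":0,"tx":-0.006,"ty":0,"tz":0,"grip":0},{"wx":0,"wy":0,"wz":0,"tx":-0.006,"ty":0,"tz":0.001,"grip":0},{"wx":0,"wy":0,"wz":0,"tx":-0.006,"ty":0,"tz":0.002,"grip":0},{"wx":0,"wy":0,"wz":0,"tx":-0.006,"ty":0,"tz":0.002,"grip":0}]'

```text
time: 8.6
tcp_pos: [0.6426, -0.1825, 0.0285]
tcp_rot: [0.742, 0.671, -0.0, 0.0]
force: [-0.0, -0.3, -0.2]
width: 0.299
gripper_force: 25.0
```

```bash
python3 go.py .643,-.183,.0285,84 .643,-.183,.13,84 .456,-.1902,.13,61.8
```

```text
t 8.6 pos [ 0.6426 -0.1825  0.0285] yaw 84.3 w 0.299 gf 25.0 j7 -0.31
.643,-.183,.0285,84 tx -0.0005 ty 0.0004 tz 0.0000  wx 0.000 wy 0.001 wz 0.044 rows>=1
.643,-.183,.13,84 tx -0.0005 ty 0.0004 tz -0.1015  wx 0.000 wy 0.001 wz 0.044 rows>=2
.456,-.1902,.13,61.8 tx -0.0263 ty -0.1849 tz -0.1015  wx 0.000 wy 0.001 wz 3.744 rows>=4
```

play_rows --commands '[{"wx":0,"wy":0,"wz":0,"tx":0,"ty":0,"tz":0,"grip":0.4},{"wx":0,"wy":0,"wz":0,"tx":0,"ty":0,"tz":0,"grip":0.55},{"wx":0,"wy":0,"wz":0,"tx":0,"ty":0,"tz":0,"grip":0.55},{"wx":0,"wy":0,"wz":0,"tx":0,"ty":0,"tz":-0.04,"grip":0.55},{"wx":0,"wy":0,"wz":0,"tx":0,"ty":0,"tz":-0.1,"grip":0.55},{"wx":0,"wy":0,"wz":3.74,"tx":-0.026,"ty":-0.185,"tz":-0.1,"grip":0.55},{"wx":0,"wy":0,"wz":3.74,"tx":-0.026,"ty":-0.185,"tz":-0.1,"grip":0.55},{"wx":0,"wy":0,"wz":3.74,"tx":-0.026,"ty":-0.185,"tz":-0.1,"grip":0.55},{"wx":0,"wy":0,"wz":3.74,"tx":-0.026,"ty":-0.185,"tz":-0.1,"grip":0.55},{"wx":0,"wy":0,"wz":3.74,"tx":-0.026,"ty":-0.185,"tz":-0.1,"grip":0.55},{"wx":0,"wy":0,"wz":3.74,"tx":-0.026,"ty":-0.185,"tz":-0.1,"grip":0.55}]'

```text
time: 9.98
tcp_pos: [0.4581, -0.1897, 0.1287]
tcp_rot: [0.858, 0.514, 0.001, 0.001]
force: [0.2, -0.4, -0.8]
width: 0.55
gripper_force: 0.0
```

```bash
python3 look.py w4;  python3 go.py .456,-.1902,.03,61.8
```

```text
9.975 [ 0.4581 -0.1897  0.1287] [8.578e-01 5.140e-01 1.100e-03 6.000e-04] [ 0.63  0.59 -0.43  2.03  0.41  0.61 -0.57] 0.006
t 10.03 pos [ 0.4578 -0.1896  0.1285] yaw 61.9 w 0.549 gf 0.0 j7 -0.57
.456,-.1902,.03,61.8 tx -0.0015 ty -0.0015 tz 0.0985  wx 0.015 wy -0.011 wz 0.010 rows>=2
```

View pics/w4.png

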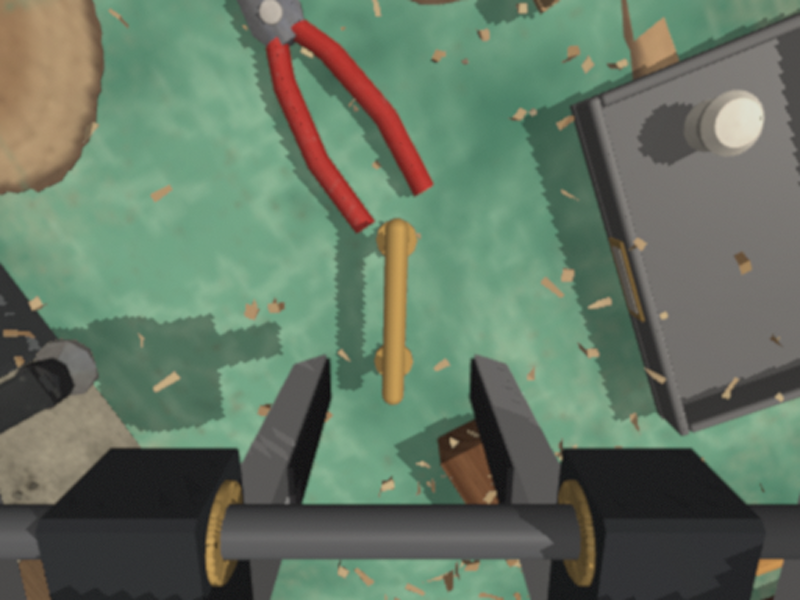

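The knob stands upright in the grey tray at (738,122). The pull bar runs from (396,219) to (393,402), nicely between the fingers.

Run:
```python
from meas import *
C=pickle.load(open("w4.pkl","rb"))
show("pull",C,e((396,219),(393,403)),.028)
show("rivet",C,e((271,12)),.013); show("handles",C,e((423,187),(362,226)),.007)
```

```text
dark mean [ 0.4562 -0.3086] pts [[0.472, -0.277], [0.476, -0.336], [0.439, -0.34], [0.437, -0.281]] len [0.059 0.037 0.059 0.035] ang [ -86.1 -173.3   92.1    6.1]
pull mean [ 0.456  -0.1902] pts [[0.48, -0.145], [0.432, -0.235]] len [0.102 0.102] ang [-118.2   61.8]
plA tip,h1,h2 mean [ 0.4771 -0.0902] pts [[0.469, 0.015], [0.499, -0.142], [0.463, -0.144]] len [0.159 0.037 0.159] ang [ -79.2 -177.1   87.5]
plB mean [ 0.4768 -0.0925] pts [[0.469, 0.014], [0.499, -0.145], [0.462, -0.147]] len [0.162 0.037 0.161] ang [ -79.3 -177.3   87.6]
rivA mean [ 0.4731 -0.0331] pts [[0.473, -0.033]] len [0.] ang [0.]
rivB mean [ 0.473 -0.034] pts [[0.473, -0.034]] len [0.] ang [0.]
knob mean [0.4505 0.3186] pts [[0.45, 0.319]] len [0.] ang [0.]
tan mean [0.4508 0.1752] pts [[0.491, 0.17], [0.471, 0.143], [0.41, 0.18], [0.431, 0.208]] len [0.033 0.071 0.035 0.07 ] ang [-125.8  148.7   52.9  -32.2]
tinA mean [0.462  0.0673] pts [[0.462, 0.067]] len [0.] ang [0.]
tinB mean [0.4637 0.0734] pts [[0.464, 0.073]] len [0.] ang [0.]
grey mean [ 0.6372 -0.2427] pts [[0.708, -0.155], [0.688, -0.343], [0.567, -0.332], [0.586, -0.142]] len [0.189 0.122 0.191 0.122] ang [-95.9 175.   84.3  -6.1]
blue mean [0.6239 0.2425] pts [[0.69, 0.334], [0.682, 0.145], [0.558, 0.152], [0.566, 0.34]] len [0.189 0.124 0.188 0.124] ang [-92.5 176.9  87.6  -2.7]
woodB mean [0.6411 0.0088] pts [[0.693, 0.111], [0.709, -0.079], [0.592, -0.094], [0.57, 0.098]] len [0.19  0.118 0.193 0.124] ang [ -85.2 -172.5   96.5    6.2]
woodA mean [0.6406 0.007 ] pts [[0.693, 0.106], [0.708, -0.08], [0.59, -0.093], [0.571, 0.095]] len [0.187 0.118 0.189 0.123] ang [ -85.5 -173.4   95.9    5.5]
pull mean [ 0.4554 -0.1901] pts [[0.48, -0.146], [0.431, -0.234]] len [0.101 0.101] ang [-119.2   60.8]
rivet mean [ 0.4731 -0.0331] pts [[0.473, -0.033]] len [0.] ang [0.]
handles mean [ 0.4802 -0.1413] pts [[0.499, -0.14], [0.461, -0.143]] len [0.039 0.039] ang [-175.9    4.1]
```

play_rows --commands '[{"wx":0,"wy":0,"wz":0.05,"tx":-0.001,"ty":-0.002,"tz":0.05,"grip":0.55},{"wx":0,"wy":0,"wz":0.05,"tx":-0.001,"ty":-0.002,"tz":0.085,"grip":0.55},{"wx":0,"wy":0,"wz":0.05,"tx":-0.001,"ty":-0.002,"tz":0.098,"grip":0.55},{"wx":0,"wy":0,"wz":0.05,"tx":-0.001,"ty":-0.002,"tz":0.098,"grip":0.55},{"wx":0,"wy":0,"wz":0.05,"tx":-0.001,"ty":-0.002,"tz":0.098,"grip":0},{"wx":0,"wy":0,"wz":0.05,"tx":-0.001,"ty":-0.002,"tz":0.098,"grip":0},{"wx":0,"wy":0,"wz":0.05,"tx":-0.001,"ty":-0.002,"tz":0.098,"grip":0},{"wx":0,"wy":0,"wz":0.05,"tx":-0.001,"ty":-0.002,"tz":0.098,"grip":0},{"wx":0,"wy":0,"wz":0.05,"tx":-0.001,"ty":-0.002,"tz":0.098,"grip":0},{"wx":0,"wy":0,"wz":0.05,"tx":-0.001,"ty":-0.002,"tz":0.098,"grip":0}]' --squeeze 40

```text
time: 11.28
tcp_pos: [0.454, -0.1899, 0.0307]
tcp_rot: [0.859, 0.511, 0.0, 0.0]
force: [-0.6, -0.5, 3.6]
width: 0.116
gripper_force: 40.0
```

```bash
python3 go.py .456,-.190,.13,61.3 .6347,-.2676,.13,84.2
```

```text
t 11.28 pos [ 0.454  -0.1899  0.0307] yaw 61.5 w 0.116 gf 40.0 j7 -0.69
.456,-.190,.13,61.3 tx 0.0009 ty 0.0019 tz -0.0993  wx 0.005 wy 0.000 wz 0.036 rows>=2
.6347,-.2676,.13,84.2 tx 0.0179 ty 0.1960 tz -0.0992  wx 0.005 wy 0.001 wz -3.781 rows>=4
```

play_rows --commands '[{"wx":0,"wy":0,"wz":0,"tx":0,"ty":0,"tz":-0.03,"grip":0},{"wx":0,"wy":0,"wz":0,"tx":0,"ty":0,"tz":-0.07,"grip":0},{"wx":0,"wy":0,"wz":0,"tx":0,"ty":0,"tz":-0.1,"grip":0},{"wx":0,"wy":0,"wz":-1,"tx":0.005,"ty":0.05,"tz":-0.1,"grip":0},{"wx":0,"wy":0,"wz":-2,"tx":0.01,"ty":0.1,"tz":-0.1,"grip":0},{"wx":0,"wy":0,"wz":-3,"tx":0.014,"ty":0.15,"tz":-0.1,"grip":0},{"wx":0,"wy":0,"wz":-3.8,"tx":0.018,"ty":0.196,"tz":-0.1,"grip":0},{"wx":0,"wy":0,"wz":-3.8,"tx":0.018,"ty":0.196,"tz":-0.1,"grip":0},{"wx":0,"wy":0,"wz":-3.8,"tx":0.018,"ty":0.196,"tz":-0.1,"grip":0},{"wx":0,"wy":0,"wz":-3.8,"tx":0.018,"ty":0.196,"tz":-0.1,"grip":0}]'

```text
time: 12.52
tcp_pos: [0.6333, -0.2668, 0.1304]
tcp_rot: [0.741, 0.671, -0.001, -0.001]
force: [-0.4, -0.3, 0.1]
width: 0.117
gripper_force: 40.0
```

```bash
python3 look.py w5; python3 go.py .6347,-.2676,.045,84.2  .6347,-.2676,.037,84.2
```

```text
12.525 [ 0.6333 -0.2668  0.1304] [ 7.411e-01  6.714e-01 -6.000e-04 -6.000e-04] [ 0.66  0.84 -0.56  1.48  0.5   0.97 -0.13] 0.009
t 12.57 pos [ 0.6335 -0.2669  0.1306] yaw 84.3 w 0.12 gf 40.0 j7 -0.13
.6347,-.2676,.045,84.2 tx -0.0005 ty 0.0014 tz 0.0856  wx -0.011 wy 0.003 wz 0.024 rows>=2
.6347,-.2676,.037,84.2 tx -0.0005 ty 0.0014 tz 0.0936  wx -0.011 wy 0.003 wz 0.024 rows>=2
```

View pics/w5.png

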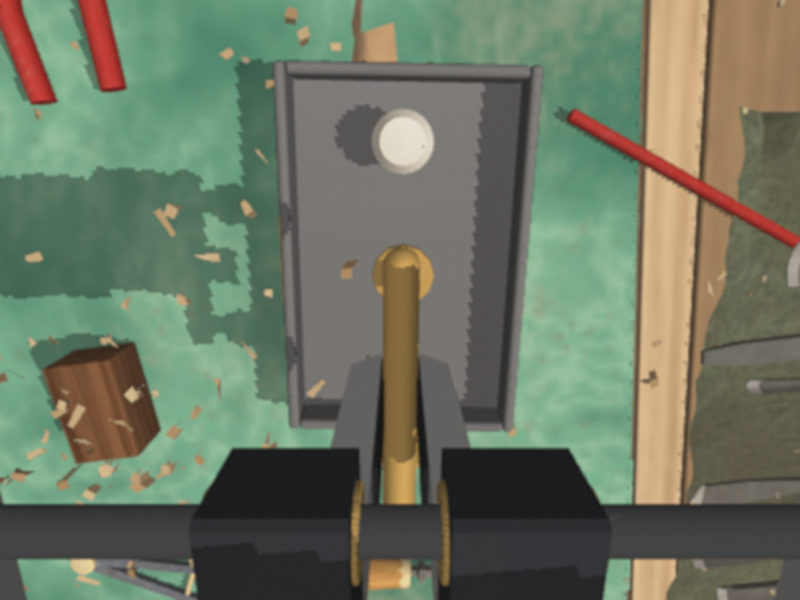

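The pull is held level, aligned with the grey tray, and clear of the knob (403,140). Next: lower it.

play_rows --commands '[{"wx":0,"wy":0,"wz":0,"tx":0,"ty":0.001,"tz":0.04,"grip":0},{"wx":0,"wy":0,"wz":0,"tx":0,"ty":0.001,"tz":0.07,"grip":0},{"wx":0,"wy":0,"wz":0,"tx":0,"ty":0.001,"tz":0.084,"grip":0},{"wx":0,"wy":0,"wz":0,"tx":0,"ty":0.001,"tz":0.089,"grip":0},{"wx":0,"wy":0,"wz":0,"tx":0,"ty":0.001,"tz":0.092,"grip":0},{"wx":0,"wy":0,"wz":0,"tx":0,"ty":0.001,"tz":0.0935,"grip":0},{"wx":0,"wy":0,"wz":0,"tx":0,"ty":0.001,"tz":0.0935,"grip":0},{"wx":0,"wy":0,"wz":0,"tx":0,"ty":0.001,"tz":0.0935,"grip":0}]'

```text
time: 13.58
tcp_pos: [0.6358, -0.2676, 0.0375]
tcp_rot: [0.741, 0.671, 0.0, 0.0]
force: [-0.3, 0.5, -1.0]
width: 0.115
gripper_force: 40.0
```

```bash
python3 go.py .6347,-.2676,.0365,84.2 .635,-.267,.13,84.2 .456,-.3086,.13,92.5
```

```text
t 13.57 pos [ 0.6358 -0.2676  0.0375] yaw 84.3 w 0.115 gf 40.0 j7 -0.19
.6347,-.2676,.0365,84.2 tx -0.0002 ty -0.0011 tz 0.0010  wx 0.007 wy 0.002 wz 0.019 rows>=1
.635,-.267,.13,84.2 tx 0.0005 ty -0.0008 tz -0.0925  wx 0.007 wy 0.002 wz 0.019 rows>=2
.456,-.3086,.13,92.5 tx -0.0587 ty -0.1748 tz -0.0926  wx 0.006 wy 0.002 wz -1.364 rows>=4
```

play_rows --commands '[{"wx":0,"wy":0,"wz":0,"tx":0,"ty":0,"tz":0.001,"grip":0},{"wx":0,"wy":0,"wz":0,"tx":0,"ty":0,"tz":0.001,"grip":0},{"wx":0,"wy":0,"wz":0,"tx":0,"ty":0,"tz":0.001,"grip":0.2},{"wx":0,"wy":0,"wz":0,"tx":0,"ty":0,"tz":0.001,"grip":0.35},{"wx":0,"wy":0,"wz":0,"tx":0,"ty":0,"tz":0.001,"grip":0.35},{"wx":0,"wy":0,"wz":0,"tx":0,"ty":0,"tz":-0.03,"grip":0.35},{"wx":0,"wy":0,"wz":0,"tx":0,"ty":0,"tz":-0.09,"grip":0.35},{"wx":0,"wy":0,"wz":-1.36,"tx":-0.059,"ty":-0.175,"tz":-0.09,"grip":0.75},{"wx":0,"wy":0,"wz":-1.36,"tx":-0.059,"ty":-0.175,"tz":-0.09,"grip":0.75},{"wx":0,"wy":0,"wz":-1.36,"tx":-0.059,"ty":-0.175,"tz":-0.09,"grip":0.75},{"wx":0,"wy":0,"wz":-1.36,"tx":-0.059,"ty":-0.175,"tz":-0.09,"grip":0.75},{"wx":0,"wy":0,"wz":-1.36,"tx":-0.059,"ty":-0.175,"tz":-0.09,"grip":0.75}]' --squeeze 40

```text
time: 15.08
tcp_pos: [0.4567, -0.309, 0.1274]
tcp_rot: [0.692, 0.722, 0.001, 0.001]
force: [0.3, -0.6, 0.2]
width: 0.751
gripper_force: 0.0
```

```bash
python3 look.py w6; python3 go.py .456,-.3086,.022,92.5
```

```text
15.075 [ 0.4567 -0.309   0.1274] [6.918e-01 7.221e-01 7.000e-04 8.000e-04] [ 0.94  0.69 -0.61  1.88  0.56  0.75  0.05] 0.028
t 15.12 pos [ 0.4575 -0.3085  0.1274] yaw 92.5 w 0.752 gf 0.0 j7 0.05
.456,-.3086,.022,92.5 tx -0.0001 ty -0.0017 tz 0.1054  wx 0.023 wy -0.000 wz 0.005 rows>=2
```

View pics/w6.png

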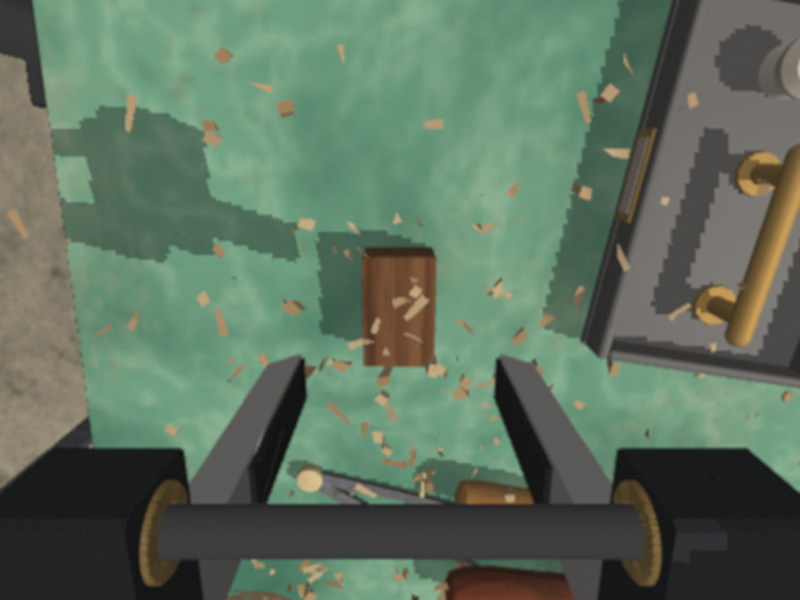

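The pull stands on both feet in the grey tray. The dark block's top (364–435, 257–366) is centred between the fingers and square to them.

play_rows --commands '[{"wx":0,"wy":0,"wz":0,"tx":0,"ty":-0.001,"tz":0.05,"grip":0.75},{"wx":0,"wy":0,"wz":0,"tx":0,"ty":-0.001,"tz":0.09,"grip":0.75},{"wx":0,"wy":0,"wz":0,"tx":0,"ty":-0.001,"tz":0.105,"grip":0.75},{"wx":0,"wy":0,"wz":0,"tx":0,"ty":-0.001,"tz":0.105,"grip":0.75},{"wx":0,"wy":0,"wz":0,"tx":0,"ty":-0.001,"tz":0.105,"grip":0},{"wx":0,"wy":0,"wz":0,"tx":0,"ty":-0.001,"tz":0.105,"grip":0},{"wx":0,"wy":0,"wz":0,"tx":0,"ty":-0.001,"tz":0.105,"grip":0},{"wx":0,"wy":0,"wz":0,"tx":0,"ty":-0.001,"tz":0.105,"grip":0},{"wx":0,"wy":0,"wz":0,"tx":0,"ty":-0.001,"tz":0.105,"grip":0}]'

```text
time: 16.25
tcp_pos: [0.455, -0.3092, 0.0225]
tcp_rot: [0.692, 0.722, 0.0, 0.001]
force: [-0.3, -0.4, 5.6]
width: 0.402
gripper_force: 40.0
```

```bash
python3 go.py .456,-.3086,.13,92.5 .645,-.032,.13,96
```

```text
t 16.25 pos [ 0.455  -0.3092  0.0225] yaw 92.5 w 0.402 gf 40.0 j7 -0.07
.456,-.3086,.13,92.5 tx 0.0005 ty 0.0011 tz -0.1075  wx 0.008 wy 0.007 wz -0.005 rows>=2
.645,-.032,.13,96 tx 0.2687 ty 0.2019 tz -0.1075  wx 0.008 wy 0.007 wz -0.588 rows>=6
```

play_rows --commands '[{"wx":0,"wy":0,"wz":0,"tx":0,"ty":0,"tz":-0.03,"grip":0},{"wx":0,"wy":0,"wz":0,"tx":0,"ty":0,"tz":-0.08,"grip":0},{"wx":0,"wy":0,"wz":0,"tx":0.02,"ty":0.015,"tz":-0.107,"grip":0},{"wx":0,"wy":0,"wz":-0.6,"tx":0.269,"ty":0.202,"tz":-0.107,"grip":0},{"wx":0,"wy":0,"wz":-0.6,"tx":0.269,"ty":0.202,"tz":-0.107,"grip":0},{"wx":0,"wy":0,"wz":-0.6,"tx":0.269,"ty":0.202,"tz":-0.107,"grip":0},{"wx":0,"wy":0,"wz":-0.6,"tx":0.269,"ty":0.202,"tz":-0.107,"grip":0},{"wx":0,"wy":0,"wz":-0.6,"tx":0.269,"ty":0.202,"tz":-0.107,"grip":0},{"wx":0,"wy":0,"wz":-0.6,"tx":0.269,"ty":0.202,"tz":-0.107,"grip":0},{"wx":0,"wy":0,"wz":-0.6,"tx":0.269,"ty":0.202,"tz":-0.107,"grip":0},{"wx":0,"wy":0,"wz":-0.6,"tx":0.269,"ty":0.202,"tz":-0.107,"grip":0},{"wx":0,"wy":0,"wz":-0.6,"tx":0.269,"ty":0.202,"tz":-0.107,"grip":0}]'

```text
time: 17.75
tcp_pos: [0.6442, -0.0334, 0.1289]
tcp_rot: [0.67, 0.743, -0.0, 0.0]
force: [-0.1, 0.3, -0.6]
width: 0.402
gripper_force: 40.0
```

```bash
python3 look.py w7; python3 go.py .645,-.032,.0295,96
```

```text
17.75 [ 0.6442 -0.0334  0.1289] [ 6.695e-01  7.428e-01 -5.000e-04  1.000e-04] [ 0.35  0.79 -0.59  1.61  0.53  0.91 -0.34] 0.005
t 17.8 pos [ 0.6444 -0.033   0.129 ] yaw 96.0 w 0.402 gf 40.0 j7 -0.34
.645,-.032,.0295,96 tx 0.0010 ty 0.0007 tz 0.0995  wx -0.002 wy 0.005 wz -0.006 rows>=2
```

View pics/w7.png

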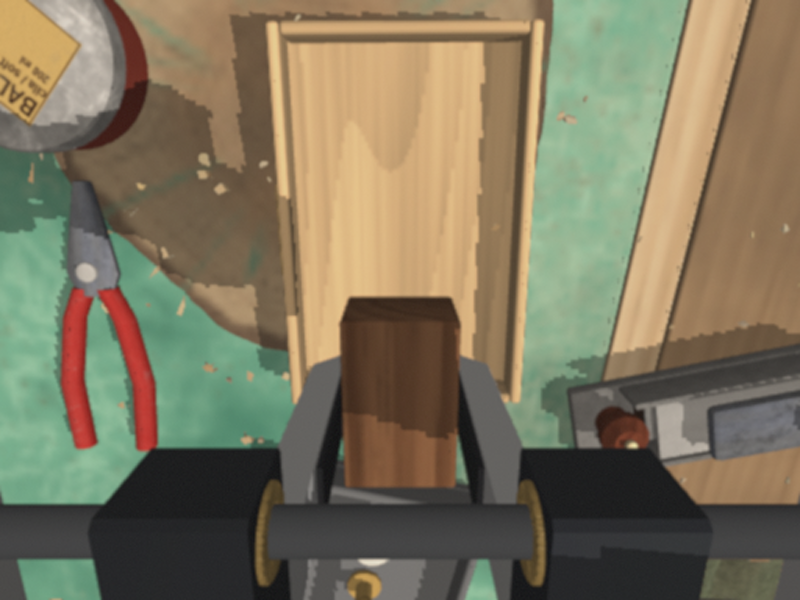

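The dark block is square and central over the wood tray's near half. The pliers and tin are undisturbed. Next: lower and release.

play_rows --commands '[{"wx":0,"wy":0,"wz":0,"tx":0.001,"ty":0.001,"tz":0.04,"grip":0},{"wx":0,"wy":0,"wz":0,"tx":0.001,"ty":0.001,"tz":0.075,"grip":0},{"wx":0,"wy":0,"wz":0,"tx":0.001,"ty":0.001,"tz":0.09,"grip":0},{"wx":0,"wy":0,"wz":0,"tx":0.001,"ty":0.001,"tz":0.095,"grip":0},{"wx":0,"wy":0,"wz":0,"tx":0.001,"ty":0.001,"tz":0.098,"grip":0},{"wx":0,"wy":0,"wz":0,"tx":0.001,"ty":0.001,"tz":0.1,"grip":0},{"wx":0,"wy":0,"wz":0,"tx":0.001,"ty":0.001,"tz":0.1,"grip":0},{"wx":0,"wy":0,"wz":0,"tx":0.001,"ty":0.001,"tz":0.1,"grip":0}]'

```text
time: 18.8
tcp_pos: [0.646, -0.0303, 0.0295]
tcp_rot: [0.669, 0.744, 0.0, 0.0]
force: [1.3, -0.6, -0.9]
width: 0.4
gripper_force: 40.0
```

```bash
python3 go.py .645,-.032,.0285,96 .645,-.032,.13,96 .4508,.1752,.13,148.2
```

```text
t 18.8 pos [ 0.646  -0.0303  0.0295] yaw 96.1 w 0.4 gf 40.0 j7 -0.41
.645,-.032,.0285,96 tx -0.0016 ty -0.0011 tz 0.0010  wx 0.008 wy 0.001 wz 0.013 rows>=1
.645,-.032,.13,96 tx -0.0016 ty -0.0011 tz -0.1005  wx 0.008 wy 0.001 wz 0.013 rows>=2
.4508,.1752,.13,148.2 tx 0.2250 ty -0.1722 tz -0.1007  wx 0.007 wy 0.005 wz -8.687 rows>=5
```

play_rows --commands '[{"wx":0,"wy":0,"wz":0,"tx":0,"ty":0,"tz":0.001,"grip":0},{"wx":0,"wy":0,"wz":0,"tx":0,"ty":0,"tz":0.001,"grip":0.48},{"wx":0,"wy":0,"wz":0,"tx":0,"ty":0,"tz":0.001,"grip":0.58},{"wx":0,"wy":0,"wz":0,"tx":0,"ty":0,"tz":0.001,"grip":0.58},{"wx":0,"wy":0,"wz":0,"tx":0,"ty":0,"tz":-0.04,"grip":0.58},{"wx":0,"wy":0,"wz":0,"tx":0,"ty":0,"tz":-0.1,"grip":0.58},{"wx":0,"wy":0,"wz":-8.69,"tx":0.225,"ty":-0.172,"tz":-0.1,"grip":0.62},{"wx":0,"wy":0,"wz":-8.69,"tx":0.225,"ty":-0.172,"tz":-0.1,"grip":0.62},{"wx":0,"wy":0,"wz":-8.69,"tx":0.225,"ty":-0.172,"tz":-0.1,"grip":0.62},{"wx":0,"wy":0,"wz":-8.69,"tx":0.225,"ty":-0.172,"tz":-0.1,"grip":0.62},{"wx":0,"wy":0,"wz":-8.69,"tx":0.225,"ty":-0.172,"tz":-0.1,"grip":0.62},{"wx":0,"wy":0,"wz":-8.69,"tx":0.225,"ty":-0.172,"tz":-0.1,"grip":0.62}]'

```text
time: 20.3
tcp_pos: [0.4492, 0.1774, 0.1294]
tcp_rot: [0.271, 0.963, 0.0, -0.0]
force: [0.9, -0.1, -0.4]
width: 0.618
gripper_force: 0.0
```

play_rows --commands '[{"wx":0,"wy":0,"wz":0,"tx":0,"ty":0,"tz":0,"grip":0.62},{"wx":0,"wy":0,"wz":0,"tx":0,"ty":0,"tz":0,"grip":0.62}]'

```text
time: 20.55
tcp_pos: [0.4519, 0.1739, 0.1288]
tcp_rot: [0.276, 0.961, -0.0, 0.0]
force: [0.5, 0.1, -0.8]
width: 0.622
gripper_force: 0.0
```

```bash
python3 look.py w8; python3 go.py .4508,.1752,.022,148.2
```

```text
20.55 [0.4519 0.1739 0.1288] [ 2.756e-01  9.613e-01 -3.000e-04  3.000e-04] [ 0.11  0.67 -0.81  2.05  0.73  0.74 -0.15] 0.006
t 20.6 pos [0.4517 0.1741 0.1288] yaw 148.0 w 0.623 gf 0.0 j7 -0.15
.4508,.1752,.022,148.2 tx 0.0014 ty 0.0005 tz 0.1068  wx -0.002 wy 0.004 wz -0.029 rows>=2
```

View pics/w8.png

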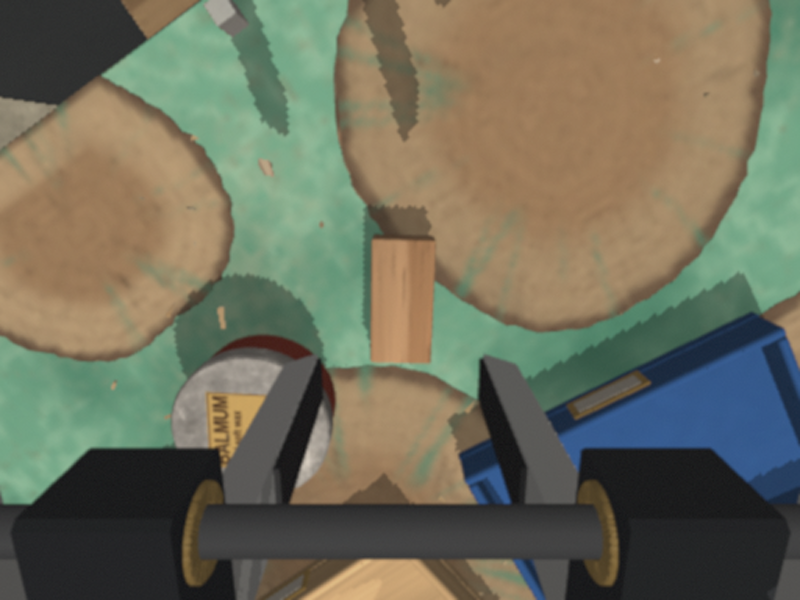

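The tan block's top (371–434, 238–363) is centred and square, and the left finger clears the tin by about 25 mm.

play_rows --commands '[{"wx":0,"wy":0,"wz":0,"tx":0.001,"ty":0.001,"tz":0.05,"grip":0.62},{"wx":0,"wy":0,"wz":0,"tx":0.001,"ty":0.001,"tz":0.09,"grip":0.62},{"wx":0,"wy":0,"wz":0,"tx":0.001,"ty":0.001,"tz":0.106,"grip":0.62},{"wx":0,"wy":0,"wz":0,"tx":0.001,"ty":0.001,"tz":0.106,"grip":0.62},{"wx":0,"wy":0,"wz":0,"tx":0.001,"ty":0.001,"tz":0.106,"grip":0},{"wx":0,"wy":0,"wz":0,"tx":0.001,"ty":0.001,"tz":0.106,"grip":0},{"wx":0,"wy":0,"wz":0,"tx":0.001,"ty":0.001,"tz":0.106,"grip":0},{"wx":0,"wy":0,"wz":0,"tx":0.001,"ty":0.001,"tz":0.106,"grip":0},{"wx":0,"wy":0,"wz":0,"tx":0.001,"ty":0.001,"tz":0.106,"grip":0}]'

```text
time: 21.72
tcp_pos: [0.451, 0.1766, 0.0237]
tcp_rot: [0.274, 0.962, 0.0, 0.001]
force: [0.4, -1.3, 6.4]
width: 0.356
gripper_force: 39.9
```

```bash
python3 go.py .4508,.1752,.13,148.2 .6366,.0498,.13,96
```

```text
t 21.73 pos [0.451  0.1766 0.0237] yaw 148.2 w 0.356 gf 39.9 j7 -0.37
.4508,.1752,.13,148.2 tx -0.0007 ty -0.0012 tz -0.1063  wx 0.006 wy 0.012 wz 0.002 rows>=2
.6366,.0498,.13,96 tx -0.2246 ty -0.0099 tz -0.1060  wx 0.012 wy 0.009 wz 8.702 rows>=5
```

play_rows --commands '[{"wx":0,"wy":0,"wz":0,"tx":0,"ty":0,"tz":-0.03,"grip":0},{"wx":0,"wy":0,"wz":0,"tx":0,"ty":0,"tz":-0.08,"grip":0},{"wx":0,"wy":0,"wz":0,"tx":0,"ty":0,"tz":-0.106,"grip":0},{"wx":0,"wy":0,"wz":8.7,"tx":-0.225,"ty":-0.01,"tz":-0.106,"grip":0},{"wx":0,"wy":0,"wz":8.7,"tx":-0.225,"ty":-0.01,"tz":-0.106,"grip":0},{"wx":0,"wy":0,"wz":8.7,"tx":-0.225,"ty":-0.01,"tz":-0.106,"grip":0},{"wx":0,"wy":0,"wz":8.7,"tx":-0.225,"ty":-0.01,"tz":-0.106,"grip":0},{"wx":0,"wy":0,"wz":8.7,"tx":-0.225,"ty":-0.01,"tz":-0.106,"grip":0},{"wx":0,"wy":0,"wz":8.7,"tx":-0.225,"ty":-0.01,"tz":-0.106,"grip":0},{"wx":0,"wy":0,"wz":8.7,"tx":-0.225,"ty":-0.01,"tz":-0.106,"grip":0},{"wx":0,"wy":0,"wz":8.7,"tx":-0.225,"ty":-0.01,"tz":-0.106,"grip":0}]'

```text
time: 23.1
tcp_pos: [0.6361, 0.0501, 0.129]
tcp_rot: [0.668, 0.744, -0.0, -0.0]
force: [-0.2, -0.5, -0.9]
width: 0.357
gripper_force: 39.9
```

```bash
python3 go.py .6366,.0498,.031,96
```

```text
t 23.1 pos [0.6361 0.0501 0.129 ] yaw 96.2 w 0.357 gf 39.9 j7 -0.46
.6366,.0498,.031,96 tx -0.0003 ty 0.0005 tz 0.0980  wx -0.002 wy -0.002 wz 0.027 rows>=2
```

play_rows --commands '[{"wx":0,"wy":0,"wz":0,"tx":0,"ty":0.001,"tz":0.04,"grip":0},{"wx":0,"wy":0,"wz":0,"tx":0,"ty":0.001,"tz":0.075,"grip":0},{"wx":0,"wy":0,"wz":0,"tx":0,"ty":0.001,"tz":0.088,"grip":0},{"wx":0,"wy":0,"wz":0,"tx":0,"ty":0.001,"tz":0.094,"grip":0},{"wx":0,"wy":0,"wz":0,"tx":0,"ty":0.001,"tz":0.097,"grip":0},{"wx":0,"wy":0,"wz":0,"tx":0,"ty":0.001,"tz":0.099,"grip":0},{"wx":0,"wy":0,"wz":0,"tx":0,"ty":0.001,"tz":0.099,"grip":0},{"wx":0,"wy":0,"wz":0,"tx":0,"ty":0.001,"tz":0.099,"grip":0}]'

```text
time: 24.1
tcp_pos: [0.6378, 0.0497, 0.0305]
tcp_rot: [0.669, 0.743, 0.0, 0.0]
force: [-1.0, 0.7, -0.5]
width: 0.358
gripper_force: 39.9
```

```bash
python3 go.py .6366,.0498,.0295,96 .6366,.0498,.13,96 .473,-.039,.13,94.3
```

```text
t 24.1 pos [0.6378 0.0497 0.0305] yaw 96.0 w 0.358 gf 39.9 j7 -0.54
.6366,.0498,.0295,96 tx 0.0002 ty -0.0012 tz 0.0010  wx 0.007 wy 0.000 wz 0.003 rows>=1
.6366,.0498,.13,96 tx 0.0002 ty -0.0011 tz -0.0995  wx 0.007 wy 0.000 wz 0.003 rows>=2
.473,-.039,.13,94.3 tx -0.0709 ty -0.1731 tz -0.0997  wx 0.007 wy 0.000 wz 0.287 rows>=4
```

play_rows --commands '[{"wx":0,"wy":0,"wz":0,"tx":0,"ty":0,"tz":0.001,"grip":0},{"wx":0,"wy":0,"wz":0,"tx":0,"ty":0,"tz":0.001,"grip":0.45},{"wx":0,"wy":0,"wz":0,"tx":0,"ty":0,"tz":0.001,"grip":0.55},{"wx":0,"wy":0,"wz":0,"tx":0,"ty":0,"tz":0.001,"grip":0.55},{"wx":0,"wy":0,"wz":0,"tx":0,"ty":0,"tz":-0.04,"grip":0.55},{"wx":0,"wy":0,"wz":0,"tx":0,"ty":0,"tz":-0.1,"grip":0.55},{"wx":0,"wy":0,"wz":0.29,"tx":-0.071,"ty":-0.173,"tz":-0.1,"grip":0.55},{"wx":0,"wy":0,"wz":0.29,"tx":-0.071,"ty":-0.173,"tz":-0.1,"grip":0.55},{"wx":0,"wy":0,"wz":0.29,"tx":-0.071,"ty":-0.173,"tz":-0.1,"grip":0.55},{"wx":0,"wy":0,"wz":0.29,"tx":-0.071,"ty":-0.173,"tz":-0.1,"grip":0.55},{"wx":0,"wy":0,"wz":0.29,"tx":-0.071,"ty":-0.173,"tz":-0.1,"grip":0.55},{"wx":0,"wy":0,"wz":0.29,"tx":-0.071,"ty":-0.173,"tz":-0.1,"grip":0.55}]'

```text
time: 25.6
tcp_pos: [0.4746, -0.0381, 0.1302]
tcp_rot: [0.68, 0.733, 0.001, 0.0]
force: [0.0, 0.5, 0.2]
width: 0.549
gripper_force: 0.0
```

```bash
python3 look.py w9; python3 go.py .473,-.039,.021,94.3
```

```text
25.6 [ 0.4746 -0.0381  0.1302] [6.799e-01 7.333e-01 1.000e-03 4.000e-04] [ 0.42  0.59 -0.59  2.08  0.55  0.63 -0.47] 0.004
t 25.65 pos [ 0.4744 -0.0381  0.13  ] yaw 94.3 w 0.55 gf 0.0 j7 -0.47
.473,-.039,.021,94.3 tx -0.0009 ty -0.0016 tz 0.1090  wx 0.014 wy -0.008 wz 0.005 rows>=2
```

View pics/w9.png

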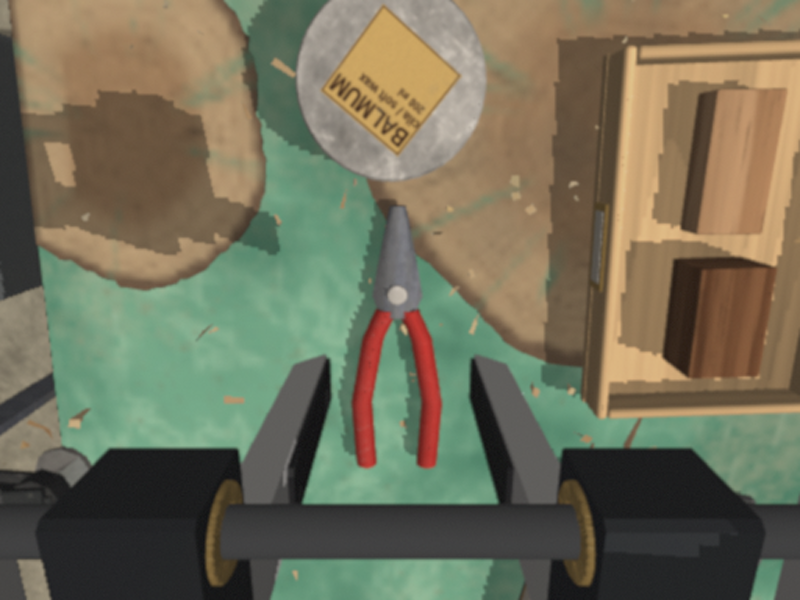

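Both offcuts lie flat and apart in the wood tray. The pliers' rivet (397,296) is centred between the fingers, with the tin ahead of the tip. Next: grip the joint.

play_rows --commands '[{"wx":0,"wy":0,"wz":0,"tx":0,"ty":-0.002,"tz":0.05,"grip":0.55},{"wx":0,"wy":0,"wz":0,"tx":0,"ty":-0.002,"tz":0.09,"grip":0.55},{"wx":0,"wy":0,"wz":0,"tx":0,"ty":-0.002,"tz":0.103,"grip":0.55},{"wx":0,"wy":0,"wz":0,"tx":0,"ty":-0.002,"tz":0.109,"grip":0.55},{"wx":0,"wy":0,"wz":0,"tx":0,"ty":-0.002,"tz":0.109,"grip":0.55},{"wx":0,"wy":0,"wz":0,"tx":0,"ty":-0.002,"tz":0.109,"grip":0},{"wx":0,"wy":0,"wz":0,"tx":0,"ty":-0.002,"tz":0.109,"grip":0},{"wx":0,"wy":0,"wz":0,"tx":0,"ty":-0.002,"tz":0.109,"grip":0},{"wx":0,"wy":0,"wz":0,"tx":0,"ty":-0.002,"tz":0.109,"grip":0},{"wx":0,"wy":0,"wz":0,"tx":0,"ty":-0.002,"tz":0.109,"grip":0},{"wx":0,"wy":0,"wz":0,"tx":0,"ty":-0.002,"tz":0.109,"grip":0}]' --squeeze 50

```text
time: 27.02
tcp_pos: [0.4717, -0.0393, 0.0215]
tcp_rot: [0.68, 0.733, 0.001, 0.001]
force: [0.1, -0.6, 5.7]
width: 0.272
gripper_force: 48.0
```

```bash
python3 go.py .473,-.039,.13,94.3 .6251,.2685,.13,87.4 .5,-.039,.13,94.3
```

```text
t 27.02 pos [ 0.4717 -0.0393  0.0215] yaw 94.3 w 0.272 gf 48.0 j7 -0.66
.473,-.039,.13,94.3 tx 0.0002 ty 0.0015 tz -0.1085  wx 0.016 wy 0.003 wz -0.003 rows>=2
.6251,.2685,.13,87.4 tx 0.2955 ty 0.1761 tz -0.1083  wx 0.017 wy 0.002 wz 1.147 rows>=6
.5,-.039,.13,94.3 tx -0.0018 ty 0.0284 tz -0.1084  wx 0.016 wy 0.003 wz -0.003 rows>=2
```

play_rows --commands '[{"wx":0,"wy":0,"wz":0,"tx":0,"ty":0,"tz":-0.02,"grip":0},{"wx":0,"wy":0,"wz":0,"tx":0,"ty":0,"tz":-0.06,"grip":0},{"wx":0,"wy":0,"wz":0,"tx":0,"ty":0,"tz":-0.108,"grip":0},{"wx":0,"wy":0,"wz":0.2,"tx":0.03,"ty":0.018,"tz":-0.108,"grip":0},{"wx":0,"wy":0,"wz":0.4,"tx":0.08,"ty":0.048,"tz":-0.108,"grip":0},{"wx":0,"wy":0,"wz":0.6,"tx":0.13,"ty":0.078,"tz":-0.108,"grip":0},{"wx":0,"wy":0,"wz":0.8,"tx":0.18,"ty":0.107,"tz":-0.108,"grip":0},{"wx":0,"wy":0,"wz":1,"tx":0.23,"ty":0.137,"tz":-0.108,"grip":0},{"wx":0,"wy":0,"wz":1.15,"tx":0.27,"ty":0.161,"tz":-0.108,"grip":0},{"wx":0,"wy":0,"wz":1.15,"tx":0.2955,"ty":0.176,"tz":-0.108,"grip":0},{"wx":0,"wy":0,"wz":1.15,"tx":0.2955,"ty":0.176,"tz":-0.108,"grip":0},{"wx":0,"wy":0,"wz":1.15,"tx":0.2955,"ty":0.176,"tz":-0.108,"grip":0}]'

```text
time: 28.52
tcp_pos: [0.6234, 0.2671, 0.128]
tcp_rot: [0.723, 0.691, -0.002, 0.0]
force: [0.2, -0.1, -1.4]
width: 0.267
gripper_force: 49.0
```

```bash
python3 look.py w10; python3 go.py .6251,.2685,.0285,87.4
python3 - <<'E'
from h import *
c=cam("side"); im=c["color"]
cv2.imwrite("pics/s2.png",np.hstack([cv2.resize(im[190:350,130:270],(525,600),interpolation=cv2.INTER_CUBIC)]))
E
```

```text
28.525 [0.6234 0.2671 0.128 ] [ 7.232e-01  6.907e-01 -1.500e-03  1.000e-04] [-0.16  0.83 -0.53  1.5   0.48  0.95 -0.88] 0.017
t 28.57 pos [0.6237 0.2666 0.1282] yaw 87.3 w 0.268 gf 49.0 j7 -0.88
.6251,.2685,.0285,87.4 tx 0.0021 ty 0.0015 tz 0.0997  wx -0.014 wy 0.022 wz -0.013 rows>=2
```

View pics/w10.png

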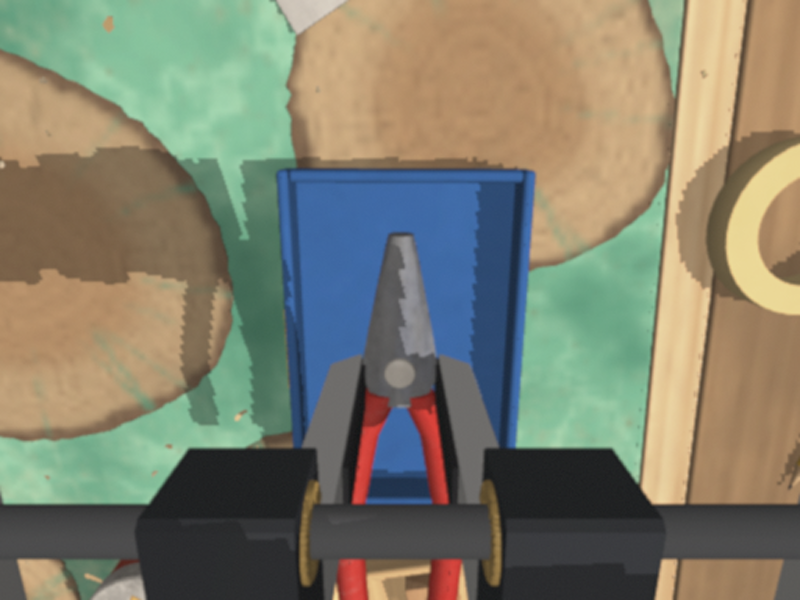

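The pliers are held level (tip at (400,234), predicted 238) and lined up inside the blue tray. Next: lower them.

play_rows --commands '[{"wx":0,"wy":0,"wz":0,"tx":0.001,"ty":0.001,"tz":0.04,"grip":0},{"wx":0,"wy":0,"wz":0,"tx":0.001,"ty":0.001,"tz":0.07,"grip":0},{"wx":0,"wy":0,"wz":0,"tx":0.001,"ty":0.001,"tz":0.085,"grip":0},{"wx":0,"wy":0,"wz":0,"tx":0.001,"ty":0.001,"tz":0.093,"grip":0},{"wx":0,"wy":0,"wz":0,"tx":0.001,"ty":0.001,"tz":0.097,"grip":0},{"wx":0,"wy":0,"wz":0,"tx":0.001,"ty":0.001,"tz":0.1,"grip":0},{"wx":0,"wy":0,"wz":0,"tx":0.001,"ty":0.001,"tz":0.1,"grip":0},{"wx":0,"wy":0,"wz":0,"tx":0.001,"ty":0.001,"tz":0.1,"grip":0}]'

```text
time: 29.62
tcp_pos: [0.6257, 0.2697, 0.0295]
tcp_rot: [0.723, 0.691, 0.0, 0.0]
force: [-0.1, 0.2, -1.4]
width: 0.269
gripper_force: 49.1
```

```bash
python3 go.py .6251,.2685,.0275,87.4 .6251,.2685,.2,87.4
```

```text
t 29.62 pos [0.6257 0.2697 0.0295] yaw 87.4 w 0.269 gf 49.1 j7 -0.94
.6251,.2685,.0275,87.4 tx -0.0012 ty -0.0005 tz 0.0020  wx 0.007 wy -0.003 wz -0.003 rows>=1
.6251,.2685,.2,87.4 tx -0.0012 ty -0.0004 tz -0.1705  wx 0.007 wy -0.003 wz -0.003 rows>=3
```

Lower 2 mm more, release, rise, and back off for a final view.

play_rows --commands '[{"wx":0,"wy":0,"wz":0,"tx":0,"ty":0,"tz":0.001,"grip":0},{"wx":0,"wy":0,"wz":0,"tx":0,"ty":0,"tz":0.002,"grip":0},{"wx":0,"wy":0,"wz":0,"tx":0,"ty":0,"tz":0.002,"grip":0},{"wx":0,"wy":0,"wz":0,"tx":0,"ty":0,"tz":0.002,"grip":0.35},{"wx":0,"wy":0,"wz":0,"tx":0,"ty":0,"tz":0.002,"grip":0.5},{"wx":0,"wy":0,"wz":0,"tx":0,"ty":0,"tz":0.002,"grip":0.5},{"wx":0,"wy":0,"wz":0,"tx":0,"ty":0,"tz":-0.04,"grip":0.5},{"wx":0,"wy":0,"wz":0,"tx":0,"ty":0,"tz":-0.1,"grip":0.5},{"wx":0,"wy":0,"wz":0,"tx":0,"ty":0,"tz":-0.16,"grip":0.5},{"wx":0,"wy":0,"wz":0,"tx":0,"ty":0,"tz":-0.22,"grip":0.5},{"wx":0,"wy":0,"wz":0,"tx":0,"ty":0,"tz":-0.28,"grip":0.5},{"wx":0,"wy":0,"wz":0,"tx":0,"ty":0,"tz":-0.32,"grip":0.5}]'

```text
time: 31.12
tcp_pos: [0.6257, 0.27, 0.3524]
tcp_rot: [0.723, 0.691, 0.002, 0.0]
force: [1.0, 0.5, 0.2]
width: 0.498
gripper_force: 0.0
```

play_rows --commands '[{"wx":0,"wy":0,"wz":0,"tx":-0.3,"ty":0,"tz":-0.02,"grip":0.5},{"wx":0,"wy":0,"wz":0,"tx":-0.3,"ty":0,"tz":-0.02,"grip":0.5},{"wx":0,"wy":0,"wz":0,"tx":-0.3,"ty":0,"tz":-0.02,"grip":0.5},{"wx":0,"wy":0,"wz":0,"tx":-0.3,"ty":0,"tz":-0.02,"grip":0.5},{"wx":0,"wy":0,"wz":0,"tx":-0.3,"ty":0,"tz":-0.02,"grip":0.5},{"wx":0,"wy":0,"wz":0,"tx":-0.3,"ty":0,"tz":-0.02,"grip":0.5},{"wx":0,"wy":0,"wz":0,"tx":-0.3,"ty":0,"tz":-0.02,"grip":0.5},{"wx":0,"wy":0,"wz":0,"tx":-0.3,"ty":0,"tz":-0.02,"grip":0.5}]'

```text
time: 32.12
tcp_pos: [0.6116, -0.028, 0.369]
tcp_rot: [0.722, 0.692, 0.0, -0.0]
force: [0.5, -0.4, -0.6]
width: 0.499
gripper_force: 0.0
```

```bash
python3 - <<'E'
from h import *
a=cam("side")["color"][90:350,120:320]; b=cam("wrist")["color"]
cv2.imwrite("pics/fin.png",np.hstack([cv2.resize(a,(369,480),interpolation=cv2.INTER_CUBIC),cv2.copyMakeBorder(cv2.resize(b,(427,320)),0,160,0,0,0)]))
E
python3 go.py
```

```text
t 32.23 pos [ 0.6116 -0.0283  0.369 ] yaw 87.5 w 0.498 gf 0.0 j7 -0.31
```

View pics/fin.png

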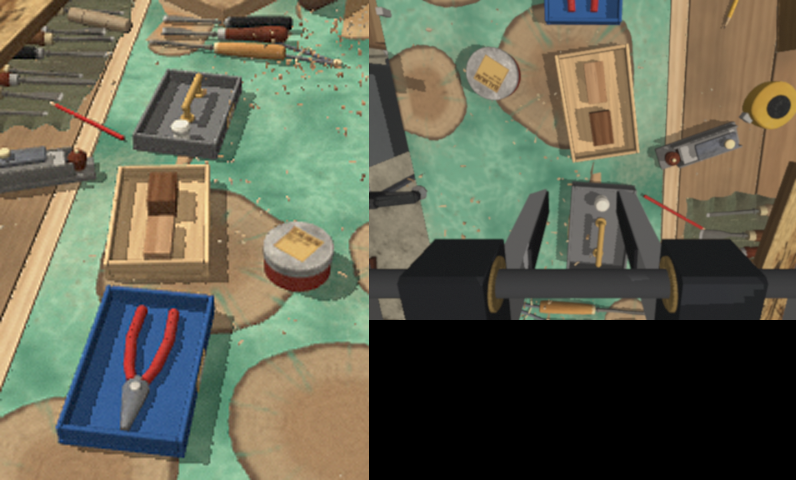

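The final view shows the pliers flat in the blue tray (136,370), both offcuts flat in the wood tray, the knob and pull upright in the grey tray, and the tin where it stood. Handing in.

```bash
python3 -c "
from rig import *
print(close_job())"
```

```text
the job is handed in; nothing more can be done
None
```

I handed the job in at about 32 s of the 109 s; the hand-in call returned no verdict. In the last pictures both offcuts lie flat in the wood tray, the knob and pull stand in the grey tray, the pliers lie flat in the blue tray, and the wax tin looks unmoved.

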